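# Free the splint from the thumbwheel clip

### The job

The first-aid peg board is lying on the kitchen counter. With a fingertip on the clip's edge thumbwheel, roll it until the steel jaw is drawn right back, well clear of the flat plastic splint (do not push the jaw itself), then lift the splint out and lay it flat in the steel tray, setting it down gently rather than dropping it. Leave the jaw drawn back and everything else where it is.

Things in the scene. Friction and masses are not known exactly. Their poses are not given: they have to be found in the camera images.
- board: Blue painted peg board, 320 x 260 x 12 mm, lying flat and fixed to the counter; origin under its centre, x along the clip. It carries the clip: a grey housing (84 x 46 mm, top 54 mm above the counter) with the thumbwheel in its middle, and two forked grey rests holding the splint.
- wheel_crest (a point): Top of the thumbwheel when not pressed, 64 mm above the counter, fixed to the board: a black ribbed wheel, 44 mm in diameter, 11 mm wide, its upper 10 mm standing out of the flat top of the grey housing. x points along the clip, from splint to housing; z up. The axle lies along y: dragging the wheel's top towards +x opens the jaw, towards -x closes it.
- wheel (a joint): Angle of the thumbwheel in rad, 0 closed to 2.92 at its stop, growing as its top goes to +x; starts at 0 to 0.8. The wheel is sprung: it gives way downwards (the jaw with it) by up to 4 mm, needing 3 N to start and 9 N at the bottom. It turns with 1.5 to 2.5 N of drag at its rim (more when faster) and stays where it is left. Several strokes are needed.
- jaw (a joint): Travel in m of the steel jaw (flat plate, 34 mm wide, 4 mm thick, 5 mm above the end of the splint) along +x of wheel_crest: 0 with the jaw 26 mm over the splint's end, 0.026 with its edge level with that end, 0.038 at its stop. Geared to the wheel: 13 mm per rad, which is 0.59 mm per mm of rim.
- splint_mid (a point): Centre (half-way up) of the loose white splint: flat bar with round ends, 120 mm long (x), 28 wide (y), 10 thick (z), about 45 g. At the start its underside is 18 mm above the board, 30 above the counter, its middle 70 mm free between the rests to be gripped across its width; its centre 104 mm from wheel_crest towards -x. The rests' cheeks reach 7 mm up its sides.
- tray_in (a point): Centre of the inner floor of the shallow steel tray, fixed to the counter: inside 212 mm (its x axis) by 142 mm (y), floor 4 mm above the counter, rim 22 mm above the counter, walls 4 mm thick.
- torch: White plastic torch, 140 x 33 mm, 34 mm high, lying along the peg board between four pegs. Leave it alone. Origin under its centre.
- tin: Steel safety-pin tin, 62 x 42 x 22 mm, on a corner of the peg board. Leave it alone. Origin under its centre.
- organiser: Blue pill organiser with seven snap lids, 35 x 160 x 24 mm, standing beyond the board and tray. Leave it alone. Origin under its centre.
- magnifier: Magnifier, 80 mm lens and black handle, 170 mm long, 10 mm high, to one side. Leave it alone. Origin under the lens.
- reel: Empty card reel, 64 mm across, 25 mm high, to one side. Leave it alone. Origin under its centre.
- jar: Amber glass jar, 48 mm across, 70 mm high, to one side. Leave it alone. Origin under its centre.
Things that resemble listed ones, but are neither listed nor needed, are in the scene too. What is meant by the part that bears splint_mid is not green or purple, and is the smaller of those in its own colour.

How it is judged (in metres and radians):
On the way, in this order (a step that is already met when the one before it is completed fails the run):
1. the jaw is drawn back clear of the splint (by 28 mm or more) with the splint still in its rests (value of joint jaw above 0.028 m and distance of splint_mid from where it was at the start of the episode below 0.01 m), for 0.2 s.
2. the splint is lifted out of its rests (height (world z) of splint_mid above 0.06 m), for 0.1 s.
At the end, for the whole second after the job is handed in: The splint lies at rest, flat (within 0.08 rad, centre no more than 8 mm above the floor) on the floor of the steel tray, and the jaw is still drawn back to 26 mm or more (value of joint jaw above 0.026 m and x of splint_mid in the frame of tray_in between -0.095 and 0.095 m and y of splint_mid in the frame of tray_in between -0.06 and 0.06 m and z of splint_mid in the frame of tray_in below 0.008 m and angle between the z axis of splint_mid and the z axis of tray_in, either way round below 0.08 rad and linear speed of splint below 0.02 m/s); the robot touches nothing.
It fails at once if the jaw is pushed directly by the robot (over 2 N) (contact force between any of the fingers, the arm and jaw above 2 N).
It fails at once if the splint is dropped or thrown (faster than 0.6 m/s, a fall of about 18 mm, while no finger touches it) (linear speed of splint above 0.6 m/s and contact force between the fingers and splint below 0.05 N).
It fails at once if the torch, tin, organiser, magnifier, reel or jar is moved by more than 30 mm (distance of any of torch, tin, organiser, magnifier, reel, jar from where it was at the start of the episode above 0.03 m).
It also fails if it takes over 51 s, if anything falls off the work surface, if the arm or the gripper's body presses on something with over 40 N, if the wrist force passes 120 N, or if a joint passes its speed limit or range.

### The arm

A 6-joint arm with a two-finger parallel gripper is mounted at the origin on the work surface. World frame = base frame: x ahead of the robot, y to its left, z up, the work surface at z = 0. Lengths are in m, angles in degrees, forces in N, time in s.
With the tool pointing down it reaches from about 0.3 to 1 m from the base axis. Payload 5.1 kg.
Tool frame: the origin (TCP) lies at the very end of the fingers, on their centre line; the grasp point (between the pads) lies 19 mm behind it; x points along the fingers, y is the direction in which the jaws open and shut, and the axes are right-handed (so a half turn about x gives the same grasp; the last joint's range is limited). The gripper opens to 95 mm and grips with 3 to 60 N. Pads are 20 mm wide; open, the fingers measure 119 mm over their backs; the gripper's body (75 mm by 180 mm) begins 59 mm behind the grasp point.
Start: joints at [64.996, 7.093, 94.555, -0, 78.352, -4.733], TCP at [0.225, 0.61, 0.215] pointing down, gripper open.
Joint ranges: [-149.61, 149.61], [-58.7, 133.49], [1.44, 155.28], [-77.14, 257.14], [18.33, 153.61], [-166.67, 166.67]. Speed limits (degrees/s): [147.25, 147.25, 180, 180, 180, 180].

### API

Orientations are given as a 3x3 rotation matrix whose columns are the frame's x, y, z axes.
In Python, from station import arm gives the robot as it stands.
- The arm moves only by the tool send_rows, never from a script. Its arguments are lists of equal length, an entry for each row: "dp": the shift along the world's x, y, z in units of 120 mm (1.0 is 120 mm), a list of three; "turn": the turn about the world's z in units of pi/4 rad (1.0 is pi/4 rad). In form: {"dp": [[tx, ty, tz], ...], "turn": [turn, ...]}. A call has 1 to 10 rows; each row is the pose to reach, as a shift and turn from the pose commanded when the call began; what a row does not reach only later rows make up. A row lasts 1/12 s, in which the tool goes at most 41.7 mm and 7.16 degrees, less where a joint would pass 70% of its speed; a pose out of reach is approached as far as the arm can. A call with a number of a shift or a turn outside -1 to 1 is refused whole. A call with a gripper value outside its range is refused whole. "hand" is the gripper command: -1 is shut, 1 is fully open, values between are in proportion, set as the call begins (left out, the last holds). The fingers move at their own pace and stop on an object; "grip_force" is the grip in N (left out, the last holds). Time passes only in rows, so rows that repeat a pose let the fingers close. It gives the time, the measured TCP pose, the force and the opening at its end, in the units of the state.
- arm.get_obs(): the state, without advancing time (a new reading comes with each control period).
- arm.snapshot(name): name is "side" or "top" or "wrist"; returns a dict with "frame" (420x560x3 uint8, blue, green, red), "mtx" (3x3 intrinsics, pixels), "extrinsics" (4x4, takes a point from camera to world coordinates); the wrist camera has in their place "T_tool_cam" (4x4, takes a point from camera to tool coordinates, whose origin is the TCP and whose axes are the tool frame's). Camera axes: x right, y down, z forward; pixel columns grow to the right and rows downward; lengths in m; the calibration is good to about 2 mm. The wrist camera is an equidistant fisheye: a pixel r from the principal point sees the ray r / f radians off the axis. A picture is of the moment at which its call begins: read the wrist's pose just before it. There is no depth.
- arm.hand_in(): hands the job in, once; it reports no verdict.
Trained networks look in the newest picture that a camera, given by its name, has taken for a name from the list of things; names that differ only in an ending like _2 or _b are one class to them, and where a whole thing is asked for, a point or a joint stands for the part that bears it (a point fixed in the world has none). Each returns a list of dicts, best first, with "score" (0 to 1); they miss things now and then, are a little off and sometimes report something else, mostly with a low value. They report only what shows in the picture. A call takes as long as a camera call. They do not tell look-alikes from the thing itself.
- arm.spot_in(target, camera): "xyz" ([x, y, z] in m, in world coordinates, good to about 4 mm: the middle of the surface that is visible of it).
- arm.pinpoint(target, camera): "xyz" ([x, y, z] in m, in world coordinates, good to about 4 mm: a listed point, or the origin of a listed thing).
The state is a dict: "time_s": time; "q": joint angles; "joint_vel": joint speeds; "joint_torque": joint torques, N m; "eef_pos": TCP position; "eef_rot": TCP orientation; "wrist_force": force on the tool from outside, world axes, zero at the start; "torque": the same for the moment, N m; "opening": finger opening in m.
Only numpy, scipy, OpenCV 4.12 (cv2) and the standard library are available. Lean on these libraries where they do the work, as an engineer would, in place of code of your own. Each camera call takes 0.05 s, during which the arm holds its last target. There are 200 camera calls.

## Working session

There is one attempt and no reset: what is moved stays moved. The work goes in short steps, Python scripts to look and compute and a tool call to move; the robot and the scene stay as the last step left them, time stands still between calls to the robot, and variables do not carry over. Pictures are saved under pics/ and viewed, about 8 in all and at most 12, crops included, and the job is handed in when it is done.

Besides the shell and the picture viewer there is one more tool, called after "Emit:" in YAML: its name, and indented under it one key for each argument. send_rows: Moves the arm, as the interface text tells. Shifts and turns lie within -1 to 1; 1 stands for 120 mm of shift or pi/4 rad of turn. Its arguments: {"type":"object","properties":{"dp":{"type":"array","items":{"type":"array","items":{"type":"number","minimum":-1,"maximum":1}}},"turn":{"type":"array","items":{"type":"number","minimum":-1,"maximum":1}},"hand":{"type":"number"},"grip_force":{"type":"number"}},"required":["dp","turn"]}

```bash
mkdir -p pics
python3 - <<'E'
from station import arm
import cv2,numpy as np
o=arm.get_obs();print(o['time_s'],o['eef_pos'],np.round(o['eef_rot'],3),o['opening'])
for c in('top','side'):
    s=arm.snapshot(c);cv2.imwrite(f'pics/{c}0.png',s['frame'])
    print(c,np.round(s['mtx'],1).tolist(),np.round(s['extrinsics'],3).tolist())
    for t in['wheel_crest','splint_mid','tray_in','board','torch','tin','organiser','magnifier','reel','jar']:
        print(t,[(np.round(d['xyz'],3).tolist(),round(d['score'],2)) for d in arm.pinpoint(t,c)[:3]])
    for t in['jaw','wheel','splint_mid']: print('spot',t,[(np.round(d['xyz'],3).tolist(),round(d['score'],2)) for d in arm.spot_in(t,c)[:3]])
print(arm.get_obs()['time_s'])
E
```

```text
0.0 [0.22497124 0.60916941 0.21343889] [[-0.001  0.346  0.938]
 [-0.002  0.938 -0.346]
 [-1.    -0.002 -0.   ]] 0.09531130846872313
top [[518.8, 0.0, 287.1], [0.0, 518.8, 212.1], [0.0, 0.0, 1.0]] [[0.086, -0.975, 0.203, 0.232], [-0.996, -0.084, 0.019, 0.029], [-0.001, -0.204, -0.979, 1.486], [0.0, 0.0, 0.0, 1.0]]
wheel_crest [([0.635, 0.174, 0.066], 0.6)]
splint_mid [([0.258, 0.335, 0.011], 0.96), ([0.319, 0.57, 0.008], 0.78), ([0.53, 0.169, 0.035], 0.65)]
tray_in [([0.573, -0.189, 0.006], 0.89)]
board [([0.561, 0.198, -0.001], 0.59)]
torch [([0.544, 0.277, 0.014], 0.78), ([0.781, -0.016, 0.004], 0.66)]
tin [([0.678, 0.113, 0.016], 0.8)]
organiser [([0.784, -0.016, 0.002], 0.68)]
magnifier [([0.61, 0.504, 0.002], 0.8)]
reel [([0.474, -0.5, 0.001], 0.62)]
jar [([0.646, -0.466, -0.002], 0.72)]
spot jaw []
spot wheel [([0.633, 0.176, 0.062], 0.56)]
spot splint_mid [([0.519, 0.164, 0.038], 0.82), ([0.339, -0.095, 0.007], 0.67), ([0.319, 0.564, 0.017], 0.65)]
side [[381.1, 0.0, 280.2], [0.0, 381.1, 204.0], [0.0, 0.0, 1.0]] [[0.911, -0.262, 0.319, 0.179], [-0.412, -0.537, 0.736, -0.738], [-0.022, -0.802, -0.597, 0.716], [0.0, 0.0, 0.0, 1.0]]
wheel_crest [([0.632, 0.176, 0.059], 0.94)]
splint_mid [([0.259, 0.333, 0.004], 0.96), ([0.344, -0.094, 0.001], 0.85), ([0.541, 0.276, 0.011], 0.74)]
tray_in [([0.574, -0.189, 0.008], 0.6)]
board [([0.556, 0.196, -0.0], 0.94)]
torch [([0.542, 0.28, 0.007], 0.85)]
tin [([0.681, 0.1, 0.013], 0.68)]
organiser [([0.78, -0.02, -0.001], 0.65)]
magnifier [([0.603, 0.504, -0.0], 0.77), ([0.649, -0.468, 0.003], 0.44)]
reel [([0.478, -0.499, 0.002], 0.87)]
jar [([0.572, -0.188, 0.003], 0.73), ([0.654, -0.466, -0.0], 0.71)]
spot jaw []
spot wheel []
spot splint_mid [([0.261, 0.324, 0.013], 0.93), ([0.32, 0.56, 0.015], 0.76), ([0.343, -0.1, 0.005], 0.62)]
1.4
```

Run:
```python
import cv2
a=cv2.imread('pics/top0.png');cv2.imwrite('pics/top0b.png',cv2.resize(a,(800,600)))
# board crop
c=a[80:240,170:300];cv2.imwrite('pics/top0c.png',cv2.resize(c,None,fx=3.75,fy=3.75,interpolation=cv2.INTER_CUBIC))
```

```text
(no output)
```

View pics/top0b.png

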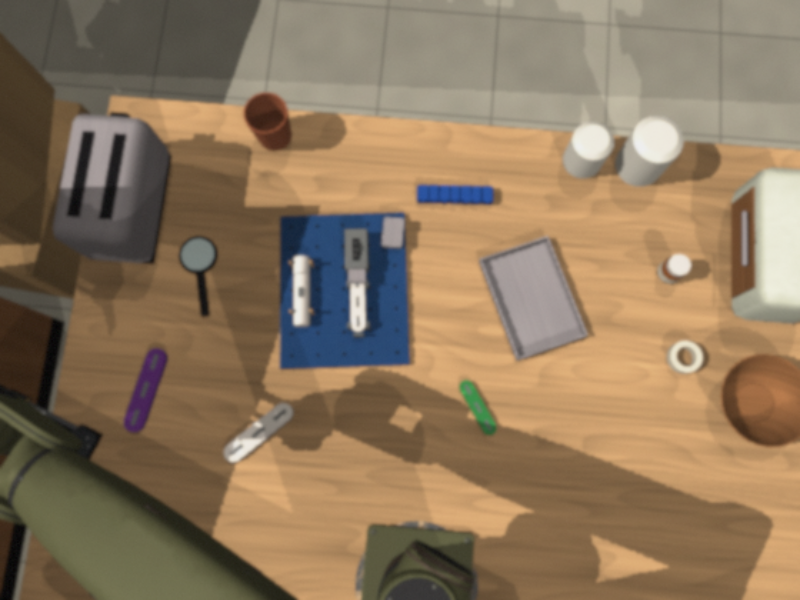

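View pics/top0c.png

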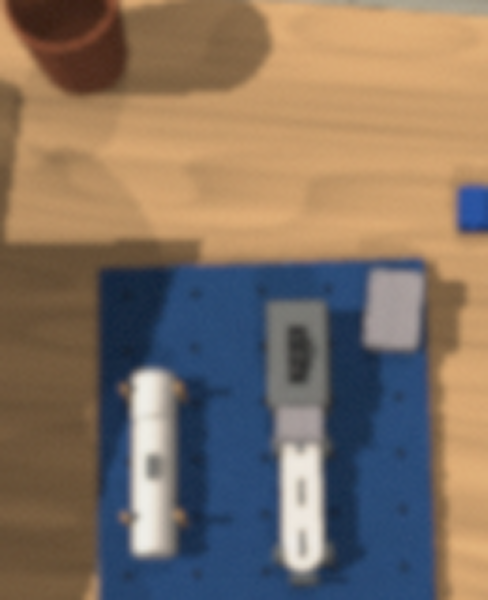

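The top view shows the board with the white splint at about (357,305) in the 800 px picture, held under the grey jaw. The housing and black wheel are at (357,250), the tray at (535,298) and the torch at (301,290). The longer white and the green and purple bars are decoys. Next I need the yaws.

```bash
cat > h.py <<'E'
import numpy as np
K=np.array([[518.8,0,287.1],[0,518.8,212.1],[0,0,1]])
T=np.array([[0.086,-0.975,0.203,0.232],[-0.996,-0.084,0.019,0.029],[-0.001,-0.204,-0.979,1.486]])
def ray(u,v,z):
    d=T[:,:3]@np.linalg.solve(K,[u,v,1]);return T[:,3]+d*(z-T[2,3])/d[2]
E
python3 - <<'E'
from h import *
from station import arm
k=.7
B=[ray(u*k,v*k,.012) for u,v in[(280,215),(406,212),(281,368),(411,364)]]
R=[ray(u*k,v*k,.022) for u,v in[(480,261),(549,238),(590,334),(520,358)]]
print(np.round(B,3)); print(np.round(R,3),np.mean(R,0))
a=lambda p,q:np.degrees(np.arctan2(*(q-p)[1::-1]))
print(a(B[2],B[0]),a(B[3],B[1]),a(B[1],B[0])-90, 'tray',a(R[3],R[0]),a(R[2],R[1]),a(R[1],R[0])-90)
# crop: scale 3.75, origin (170,80)
for n,u,v,z in[('wheel',300,352,.064),('splint tip',302,570,.04),('jaw edge',300,440,.049),('housing far',298,300,.054),('hous near',298,405,.054)]:
    print(n,np.round(ray(170+u/3.75,80+v/3.75,z),4))
E
```

```text
[[0.701 0.344 0.012]
 [0.73  0.083 0.012]
 [0.384 0.303 0.012]
 [0.414 0.045 0.012]]
[[ 0.635 -0.077  0.022]
 [ 0.696 -0.215  0.022]
 [ 0.503 -0.306  0.022]
 [ 0.443 -0.17   0.022]] [ 0.56936227 -0.19199898  0.022     ]
7.350791334812375 6.804398254874333 6.345226587251773 tray 25.730663060251793 25.354080098057086 23.81796432800961
wheel [0.6284 0.1712 0.064 ]
splint tip [0.4658 0.155  0.04  ]
jaw edge [0.5637 0.1658 0.049 ]
housing far [0.6723 0.1779 0.054 ]
hous near [0.5895 0.1696 0.054 ]
```

Emit:
send_rows:
  dp:
    - [0.28,-0.3,0]
    - [0.55,-0.6,0]
    - [0.83,-0.91,0]
    - [0.83,-0.91,0]
  turn: [0.15,0.3,0.45,0.6]
  hand: -1
  grip_force: 10

```text
time_s: 1.73
eef_pos: [0.3268, 0.4981, 0.2147]
eef_rot: [[0.001, -0.122, 0.993], [-0.001, 0.993, 0.122], [-1.0, -0.001, 0.001]]
wrist_force: [0.8, 0.1, 0.3]
opening: 0.0739
```

Emit:
send_rows:
  dp:
    - [0.28,-0.3,0]
    - [0.55,-0.6,0]
    - [0.83,-0.91,0]
  turn: [0,0,0]

```text
time_s: 1.98
eef_pos: [0.41, 0.4069, 0.2149]
eef_rot: [[0.001, -0.118, 0.993], [0.0, 0.993, 0.118], [-1.0, 0.0, 0.001]]
wrist_force: [0.8, 0.3, -0.8]
opening: 0.0535
```

Emit:
send_rows:
  dp:
    - [0.28,-0.3,0]
    - [0.55,-0.6,0]
    - [0.83,-0.91,0]
  turn: [0,0,0]

```text
time_s: 2.23
eef_pos: [0.4945, 0.3143, 0.215]
eef_rot: [[0.001, -0.117, 0.993], [0.0, 0.993, 0.117], [-1.0, 0.0, 0.001]]
wrist_force: [0.7, 0.2, -0.5]
opening: 0.0339
```

Emit:
send_rows:
  dp:
    - [0.28,-0.3,0]
    - [0.5,-0.6,0]
    - [0.6,-0.8,0]
    - [0.6,-0.91,0]
    - [0.6,-0.91,0]
    - [0.6,-0.91,0]
  turn: [0,0,0,0,0,0]

```text
time_s: 2.73
eef_pos: [0.5653, 0.2065, 0.2146]
eef_rot: [[-0.0, -0.116, 0.993], [0.001, 0.993, 0.116], [-1.0, 0.001, -0.0]]
wrist_force: [0.5, 0.2, -0.2]
opening: 0.001
```

Run:
```python
from station import arm
import cv2,numpy as np
o=arm.get_obs();print(o['time_s'],o['eef_pos'],np.round(o['eef_rot'],3).tolist(),o['opening'],o['wrist_force'])
s=arm.snapshot('wrist');cv2.imwrite('pics/w1.png',s['frame']);print(np.round(s['mtx'],1).tolist(),np.round(s['T_tool_cam'],3).tolist())
for t in['wheel_crest','splint_mid','tray_in']:
    print(t,[(np.round(d['xyz'],3).tolist(),round(d['score'],2)) for d in arm.pinpoint(t,'wrist')[:3]])
print([(np.round(d['xyz'],3).tolist(),round(d['score'],2)) for d in arm.spot_in('jaw','wrist')[:3]])
```

```text
2.7333 [0.56527379 0.20651763 0.21462712] [[-0.0, -0.116, 0.993], [0.001, 0.993, 0.116], [-1.0, 0.001, -0.0]] 0.000977687932559204 [ 0.47568286  0.15018454 -0.20016155]
[[325.2, 0.0, 278.2], [0.0, 325.2, 215.9], [0.0, 0.0, 1.0]] [[-0.0, -0.261, 0.965, -0.17], [1.0, -0.001, 0.0, -0.0], [0.001, 0.965, 0.261, -0.074], [0.0, 0.0, 0.0, 1.0]]
wheel_crest [([0.633, 0.177, 0.063], 0.92), ([0.573, -0.191, 0.004], 0.6)]
splint_mid [([0.531, 0.162, 0.037], 0.97), ([0.342, -0.096, 0.004], 0.68), ([0.319, 0.571, 0.008], 0.59)]
tray_in [([0.57, -0.188, 0.006], 0.58)]
[]
```

View pics/w1.png

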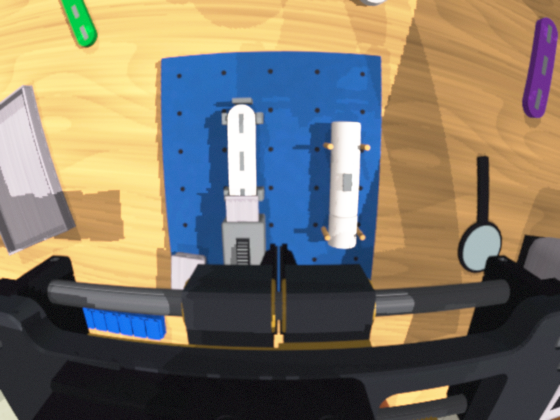

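The wrist view shows the yaw is aligned, with the board edges vertical. The splint tip is at (242,105), the jaw edge at row 196, the near housing edge at row 221 and the wheel at about (242,252). I'll convert these to positions.

```bash
cat >> h.py <<'E'
Tc=np.array([[0,-.261,.965,-.17],[1,-.001,0,0],[.001,.965,.261,-.074]])
def wray(u,v,z,p,R):
    x,y=(u-278.2)/325.2,(v-215.9)/325.2;r=np.hypot(x,y);s=np.sin(r)/r if r else 1
    d=R@(Tc[:,:3]@[x*s,y*s,np.cos(r)]);o=p+R@Tc[:,3];return o+d*(z-o[2])/d[2]
E
python3 - <<'E'
from h import *
from station import arm
o=arm.get_obs();p=np.array(o['eef_pos']);R=np.array(o['eef_rot']);u0=np.array([.993,.118])
for n,u,v,z in[('splint tip',242,104,.04),('jaw',242,196,.049),('housing near',243,221,.054),('wheel start',243,238,.054),('splintL',228,150,.04),('splintR',257,150,.04)]:
    w=wray(u,v,z,p,R);print(n,np.round(w,4),'along,across from (.633,.1755):',np.round([(w[:2]-[.633,.1755])@u0,(w[:2]-[.633,.1755])@[-.118,.993]],4))
E
```

```text
splint tip [0.4679 0.1585 0.04  ] along,across from (.633,.1755): [-0.1659  0.0026]
jaw [0.5644 0.1696 0.049 ] along,across from (.633,.1755): [-0.0688  0.0022]
housing near [0.5902 0.1735 0.054 ] along,across from (.633,.1755): [-0.0427  0.0031]
wheel start [0.6092 0.1752 0.054 ] along,across from (.633,.1755): [-0.0236  0.0025]
splintL [0.5182 0.1489 0.04  ] along,across from (.633,.1755): [-0.1171 -0.0129]
splintR [0.515  0.1797 0.04  ] along,across from (.633,.1755): [-0.1167  0.0181]
```

Emit:
send_rows:
  dp:
    - [0.24,-0.12,-0.3]
    - [0.48,-0.25,-0.6]
    - [0.48,-0.25,-0.9]
    - [0.48,-0.25,-1.0]
  turn: [0,0,0,0]

```text
time_s: 3.32
eef_pos: [0.6214, 0.1762, 0.0892]
eef_rot: [[-0.006, -0.117, 0.993], [-0.001, 0.993, 0.117], [-1.0, -0.001, -0.006]]
wrist_force: [-1.4, 0.8, 0.1]
opening: 0.0002
```

Emit:
send_rows:
  dp:
    - [0,0,-0.13]
    - [0,0,-0.22]
    - [0,0,-0.22]
  turn: [0,0,0]

```text
time_s: 3.57
eef_pos: [0.6212, 0.1773, 0.0654]
eef_rot: [[-0.004, -0.118, 0.993], [-0.001, 0.993, 0.118], [-1.0, -0.0, -0.004]]
wrist_force: [0.2, 0.4, -0.3]
opening: 0.0004
```

Emit:
send_rows:
  dp:
    - [0,0,-0.012]
    - [0,0,-0.025]
    - [0,0,-0.03]
    - [0,0,-0.03]
  turn: [0,0,0,0]

```text
time_s: 3.9
eef_pos: [0.6237, 0.1771, 0.066]
eef_rot: [[0.002, -0.117, 0.993], [0.0, 0.993, 0.117], [-1.0, 0.0, 0.002]]
wrist_force: [-0.3, -0.2, -0.0]
opening: 0.0007
```

Emit:
send_rows:
  dp:
    - [0,0,-0.012]
    - [0,0,-0.024]
    - [0,0,-0.036]
    - [0,0,-0.036]
    - [0,0,-0.036]
  turn: [0,0,0,0,0]

```text
time_s: 4.32
eef_pos: [0.6238, 0.177, 0.0617]
eef_rot: [[0.002, -0.117, 0.993], [0.001, 0.993, 0.117], [-1.0, 0.0, 0.002]]
wrist_force: [-1.4, 0.1, 5.4]
opening: 0.0001
```

Emit:
send_rows:
  dp:
    - [0,0,-0.008]
    - [0.02,0.002,-0.008]
    - [0.045,0.005,-0.008]
    - [0.07,0.008,-0.008]
    - [0.095,0.011,-0.008]
    - [0.12,0.014,-0.008]
    - [0.145,0.017,-0.008]
    - [0.165,0.02,-0.008]
    - [0.165,0.02,-0.008]
  turn: [0,0,0,0,0,0,0,0,0]

```text
time_s: 5.07
eef_pos: [0.6441, 0.1794, 0.0611]
eef_rot: [[0.002, -0.117, 0.993], [0.001, 0.993, 0.117], [-1.0, 0.0, 0.002]]
wrist_force: [-0.1, 1.1, 6.3]
opening: 0.0004
```

Emit:
send_rows:
  dp:
    - [0,0,0.07]
    - [-0.1,-0.012,0.08]
    - [-0.2,-0.024,0.08]
    - [-0.2,-0.024,0.05]
    - [-0.2,-0.024,0.02]
    - [-0.2,-0.024,0]
    - [-0.2,-0.024,0]
  turn: [0,0,0,0,0,0,0]

```text
time_s: 5.65
eef_pos: [0.6195, 0.1764, 0.0601]
eef_rot: [[0.0, -0.117, 0.993], [0.0, 0.993, 0.117], [-1.0, 0.0, 0.0]]
wrist_force: [-2.3, -0.6, 7.7]
opening: 0.0007
```

Emit:
send_rows:
  dp:
    - [0.015,0.002,0]
    - [0.04,0.005,0]
    - [0.065,0.008,0]
    - [0.09,0.011,0]
    - [0.115,0.014,0]
    - [0.14,0.017,0]
    - [0.165,0.02,0]
    - [0.185,0.022,0]
    - [0.2,0.024,0]
    - [0.2,0.024,0]
  turn: [0,0,0,0,0,0,0,0,0,0]

```text
time_s: 6.48
eef_pos: [0.6448, 0.1794, 0.0608]
eef_rot: [[0.003, -0.117, 0.993], [0.0, 0.993, 0.117], [-1.0, 0.0, 0.003]]
wrist_force: [-1.5, -0.3, 7.4]
opening: 0.0006
```

Run:
```python
from station import arm
import cv2,numpy as np
o=arm.get_obs();print(o['time_s'],o['eef_pos'],o['wrist_force'])
s=arm.snapshot('wrist');f=s['frame'];cv2.imwrite('pics/w2.png',f)
t=arm.snapshot('top')['frame'];cv2.imwrite('pics/t2.png',t)
```

```text
6.4833 [0.64480779 0.17938832 0.06083603] [-1.54076203 -0.25904575  7.37845558]
```

View pics/w2.png

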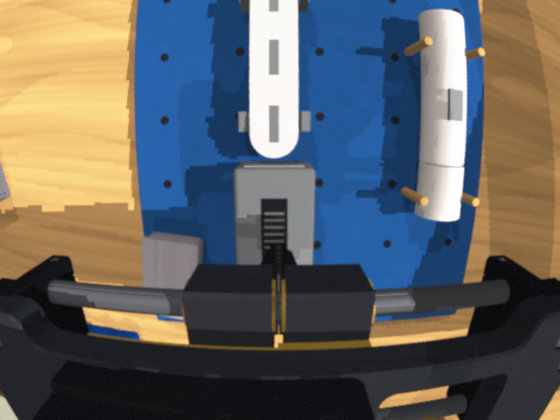

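The splint end (row 158) is now uncovered and the jaw lip is almost level with the housing, at about row 165. I'll do one or two more strokes to the stop.

Emit:
send_rows:
  dp:
    - [0,0,0.07]
    - [-0.1,-0.012,0.08]
    - [-0.2,-0.024,0.08]
    - [-0.2,-0.024,0.05]
    - [-0.2,-0.024,0.02]
    - [-0.2,-0.024,0]
    - [-0.2,-0.024,0]
  turn: [0,0,0,0,0,0,0]

```text
time_s: 7.17
eef_pos: [0.6198, 0.1764, 0.0601]
eef_rot: [[0.0, -0.117, 0.993], [0.0, 0.993, 0.117], [-1.0, 0.0, 0.0]]
wrist_force: [-2.4, -0.6, 7.0]
opening: 0.0007
```

Emit:
send_rows:
  dp:
    - [0.015,0.002,0]
    - [0.04,0.005,0]
    - [0.065,0.008,0]
    - [0.09,0.011,0]
    - [0.115,0.014,0]
    - [0.14,0.017,0]
    - [0.165,0.02,0]
    - [0.185,0.022,0]
    - [0.2,0.024,0]
    - [0.2,0.024,0]
  turn: [0,0,0,0,0,0,0,0,0,0]

```text
time_s: 8.0
eef_pos: [0.6444, 0.1793, 0.0605]
eef_rot: [[0.001, -0.117, 0.993], [0.0, 0.993, 0.117], [-1.0, 0.0, 0.001]]
wrist_force: [-1.8, -0.9, 8.7]
opening: 0.0004
```

Emit:
send_rows:
  dp:
    - [0,0,0.07]
    - [-0.1,-0.012,0.08]
    - [-0.2,-0.024,0.08]
    - [-0.2,-0.024,0.05]
    - [-0.2,-0.024,0.02]
    - [-0.2,-0.024,0]
    - [-0.2,-0.024,0]
  turn: [0,0,0,0,0,0,0]

```text
time_s: 8.58
eef_pos: [0.619, 0.1763, 0.0598]
eef_rot: [[-0.002, -0.117, 0.993], [-0.0, 0.993, 0.117], [-1.0, -0.0, -0.002]]
wrist_force: [-4.7, -0.9, 8.9]
opening: 0.0007
```

Emit:
send_rows:
  dp:
    - [0.015,0.002,0]
    - [0.04,0.005,0]
    - [0.065,0.008,0]
    - [0.09,0.011,0]
    - [0.115,0.014,0]
    - [0.14,0.017,0]
  turn: [0,0,0,0,0,0]

```text
time_s: 9.08
eef_pos: [0.6367, 0.1785, 0.0604]
eef_rot: [[0.0, -0.117, 0.993], [0.0, 0.993, 0.117], [-1.0, -0.0, 0.0]]
wrist_force: [-3.6, -0.8, 7.6]
opening: 0.0004
```

Run:
```python
from station import arm
import cv2,numpy as np
s=arm.snapshot('wrist');f=s['frame'];cv2.imwrite('pics/w3.png',cv2.resize(f[60:280,140:420],None,fx=2,fy=2))
```

```text
(no output)
```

View pics/w3.png

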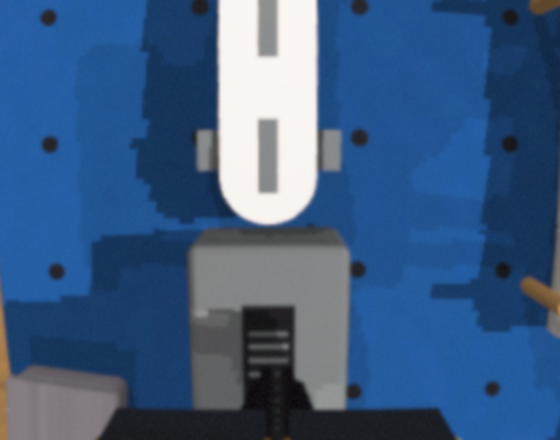

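The jaw is fully inside the housing slot and the resisting force rose to about 4 N, so the wheel is at its stop. Next I lift off and go to the splint.

Emit:
send_rows:
  dp:
    - [0,0,0.25]
    - [0,0,0.5]
    - [-0.3,-0.04,0.5]
    - [-0.6,-0.08,0.5]
    - [-0.9,-0.12,0.5]
    - [-0.9,-0.12,0.5]
    - [-0.9,-0.12,0.5]
    - [-0.9,-0.12,0.5]
  turn: [0,0,0,0,0,0,0,0]
  hand: 0.25

```text
time_s: 9.8
eef_pos: [0.5288, 0.164, 0.1196]
eef_rot: [[0.001, -0.117, 0.993], [0.0, 0.993, 0.117], [-1.0, 0.0, 0.001]]
wrist_force: [0.8, 0.2, 0.3]
opening: 0.0484
```

Run:
```python
from station import arm
from h import *
import cv2
o=arm.get_obs();print(o['time_s'],o['eef_pos'],o['opening'])
arm.snapshot('wrist');print([(np.round(d['xyz'],3).tolist(),round(d['score'],2)) for d in arm.pinpoint('splint_mid','wrist')[:2]])
f=arm.snapshot('wrist')['frame'];cv2.imwrite('pics/w4.png',f)
p=np.array(o['eef_pos']);R=np.array(o['eef_rot'])
# white splint blob: edge columns by row
hsv=cv2.cvtColor(f,cv2.COLOR_BGR2HSV);m=((hsv[...,1]<60)&(hsv[...,2]>190)).astype(np.uint8)
n,l,st,c=cv2.connectedComponentsWithStats(m)
for i in np.argsort(-st[1:,4])[:4]+1: print(st[i],np.round(c[i]),np.round(wray(*c[i],.04,p,R),4))
```

```text
9.8 [0.5287808  0.16404436 0.11959395] 0.048410554768587945
[([0.346, -0.093, 0.001], 0.83), ([0.531, 0.162, 0.036], 0.78)]
[ 258  146   38  143 4594] [277. 216.] [0.5229 0.1624 0.04  ]
[ 390  170   38   93 2364] [409. 213.] [0.5075 0.272  0.04  ]
[  0 143  19  63 565] [  6. 181.] [ 0.5183 -0.1166  0.04  ]
[425   0  44  14 391] [445.   5.] [0.3218 0.2823 0.04  ]
```

Emit:
send_rows:
  dp:
    - [0,0,-0.25]
    - [0,0,-0.5]
    - [0,0,-0.7]
    - [0,0,-0.8]
    - [0,0,-0.84]
    - [0,0,-0.84]
    - [0,0,-0.84]
  turn: [0,0,0,0,0,0,0]

```text
time_s: 10.53
eef_pos: [0.5291, 0.1642, 0.0197]
eef_rot: [[0.002, -0.117, 0.993], [0.0, 0.993, 0.117], [-1.0, 0.0, 0.002]]
wrist_force: [1.3, -0.4, 0.2]
opening: 0.0592
```

Emit:
send_rows:
  dp:
    - [0,0,0]
    - [0,0,0]
    - [0,0,0]
    - [0,0,0]
    - [0,0,0]
    - [0,0,0]
    - [0,0,0]
    - [0,0,0]
  turn: [0,0,0,0,0,0,0,0]
  hand: -1
  grip_force: 15

```text
time_s: 11.2
eef_pos: [0.5278, 0.164, 0.019]
eef_rot: [[0.0, -0.117, 0.993], [-0.0, 0.993, 0.117], [-1.0, -0.0, 0.0]]
wrist_force: [-0.6, -0.6, 3.2]
opening: 0.028
```

Grip is 28 mm wide, but the tips reach 11 mm below the splint, so a gentle set-down would be impossible. I'll regrip higher before lifting.

Emit:
send_rows:
  dp:
    - [0,0,0]
    - [0,0,0]
    - [0,0,0]
    - [0,0,0.03]
    - [0,0,0.06]
    - [0,0,0.1]
    - [0,0,0.1]
    - [0,0,0.1]
    - [0,0,0.1]
  turn: [0,0,0,0,0,0,0,0,0]
  hand: -0.2

```text
time_s: 11.95
eef_pos: [0.5277, 0.1639, 0.0308]
eef_rot: [[0.0, -0.117, 0.993], [0.0, 0.993, 0.117], [-1.0, 0.0, 0.0]]
wrist_force: [-0.5, -0.4, -0.5]
opening: 0.0378
```

Emit:
send_rows:
  dp:
    - [0,0,0]
    - [0,0,0]
    - [0,0,0]
    - [0,0,0]
    - [0,0,0]
    - [0,0,0]
  turn: [0,0,0,0,0,0]
  hand: -1
  grip_force: 20

```text
time_s: 12.45
eef_pos: [0.5275, 0.1639, 0.0304]
eef_rot: [[-0.0, -0.117, 0.993], [-0.0, 0.993, 0.117], [-1.0, -0.0, -0.0]]
wrist_force: [0.1, -0.7, -0.6]
opening: 0.0278
```

Now a slow lift.

Emit:
send_rows:
  dp:
    - [0,0,0.04]
    - [0,0,0.09]
    - [0,0,0.15]
    - [0,0,0.22]
    - [0,0,0.3]
    - [0,0,0.38]
    - [0,0,0.45]
    - [0,0,0.5]
    - [0,0,0.5]
    - [0,0,0.5]
  turn: [0,0,0,0,0,0,0,0,0,0]

```text
time_s: 13.28
eef_pos: [0.5279, 0.164, 0.0912]
eef_rot: [[0.001, -0.117, 0.993], [0.0, 0.993, 0.117], [-1.0, 0.0, 0.001]]
wrist_force: [0.1, 0.8, -1.0]
opening: 0.0276
```

Run:
```python
from station import arm
import cv2
f=arm.snapshot('wrist')['frame'];s=arm.snapshot('side')['frame']
cv2.imwrite('pics/w5.png',cv2.resize(cv2.hconcat([f,s]),(800,300),interpolation=cv2.INTER_AREA))
o=arm.get_obs();print(o['time_s'],o['opening'],o['wrist_force'])
```

```text
13.3833 0.027654651206053624 [ 0.32051434 -0.23923982  0.00352296]
```

View pics/w5.png

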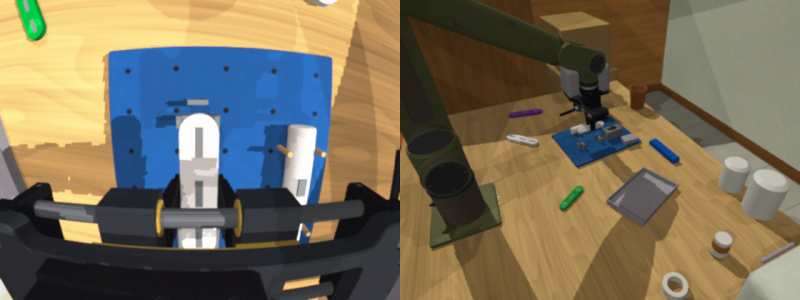

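The splint is lifted, held level in the fingers and clear of the rests. Next is the carry to the tray.

Emit:
send_rows:
  dp:
    - [0.01,-0.1,0.05]
    - [0.04,-0.3,0.08]
    - [0.07,-0.53,0.08]
    - [0.1,-0.76,0.08]
    - [0.12,-0.98,0.08]
  turn: [0,0.1,0.2,0.3,0.4]

```text
time_s: 13.8
eef_pos: [0.542, 0.0444, 0.1002]
eef_rot: [[-0.0, -0.422, 0.907], [-0.0, 0.907, 0.422], [-1.0, -0.0, -0.0]]
wrist_force: [0.6, 0.5, 0.3]
opening: 0.0277
```

Emit:
send_rows:
  dp:
    - [0.03,-0.22,0]
    - [0.06,-0.45,0]
    - [0.08,-0.68,0]
    - [0.1,-0.85,0]
    - [0.12,-0.98,0]
  turn: [0,0,0,0,0]

```text
time_s: 14.22
eef_pos: [0.556, -0.074, 0.1]
eef_rot: [[-0.001, -0.417, 0.909], [-0.0, 0.909, 0.417], [-1.0, -0.0, -0.001]]
wrist_force: [-0.2, -0.0, -0.3]
opening: 0.0279
```

Emit:
send_rows:
  dp:
    - [0.03,-0.22,0]
    - [0.06,-0.45,0]
    - [0.08,-0.68,0]
    - [0.1,-0.85,0]
    - [0.12,-0.98,0]
    - [0.12,-0.98,0]
    - [0.12,-0.98,0]
    - [0.12,-0.98,0]
  turn: [0,0,0,0,0,0,0,0]

```text
time_s: 14.88
eef_pos: [0.5705, -0.1884, 0.0999]
eef_rot: [[-0.001, -0.418, 0.908], [0.001, 0.908, 0.418], [-1.0, 0.001, -0.0]]
wrist_force: [0.2, -0.1, -1.0]
opening: 0.0276
```

Run:
```python
from station import arm
import cv2,numpy as np
f=arm.snapshot('wrist')['frame'];s=arm.snapshot('top')['frame']
print([(np.round(d['xyz'],3).tolist(),round(d['score'],2)) for d in arm.pinpoint('tray_in','wrist')[:2]])
cv2.imwrite('pics/w6.png',cv2.resize(cv2.hconcat([f,s]),(800,300),interpolation=cv2.INTER_AREA))
o=arm.get_obs();print(o['time_s'],o['opening'],o['wrist_force'],o['eef_pos'])
```

```text
[]
15.0333 0.028282109220308525 [-0.62400279 -0.08492296 -0.24754075] [ 0.57071783 -0.18784627  0.10005989]
```

View pics/w6.png

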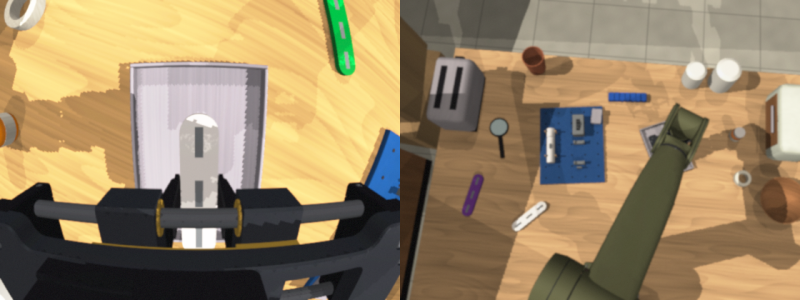

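The splint is centred over the tray and parallel to its long axis. Lowering now.

Emit:
send_rows:
  dp:
    - [0,0,-0.15]
    - [0,0,-0.35]
    - [0,0,-0.52]
    - [0,0,-0.63]
    - [0,0,-0.7]
    - [0,0,-0.72]
    - [0,0,-0.72]
    - [0,0,-0.72]
  turn: [0,0,0,0,0,0,0,0]

```text
time_s: 15.7
eef_pos: [0.5717, -0.1891, 0.0149]
eef_rot: [[0.002, -0.419, 0.908], [-0.001, 0.908, 0.419], [-1.0, -0.001, 0.001]]
wrist_force: [-0.4, -0.1, -0.0]
opening: 0.0278
```

Emit:
send_rows:
  dp:
    - [0,0,-0.01]
    - [0,0,-0.02]
    - [0,0,-0.03]
    - [0,0,-0.04]
    - [0,0,-0.05]
    - [0,0,-0.05]
    - [0,0,-0.05]
  turn: [0,0,0,0,0,0,0]

```text
time_s: 16.28
eef_pos: [0.5707, -0.1888, 0.0076]
eef_rot: [[-0.0, -0.418, 0.908], [0.0, 0.908, 0.418], [-1.0, 0.0, -0.0]]
wrist_force: [-0.9, 0.0, -0.4]
opening: 0.028
```

Emit:
send_rows:
  dp:
    - [0,0,-0.006]
    - [0,0,-0.012]
    - [0,0,-0.018]
    - [0,0,-0.024]
    - [0,0,-0.024]
    - [0,0,-0.024]
  turn: [0,0,0,0,0,0]

```text
time_s: 16.78
eef_pos: [0.5708, -0.1889, 0.0048]
eef_rot: [[-0.0, -0.418, 0.908], [0.0, 0.908, 0.418], [-1.0, 0.0, -0.0]]
wrist_force: [0.0, 0.6, -0.3]
opening: 0.0276
```

Emit:
send_rows:
  dp:
    - [0,0,-0.004]
    - [0,0,-0.008]
    - [0,0,-0.008]
    - [0,0,-0.008]
  turn: [0,0,0,0]

```text
time_s: 17.12
eef_pos: [0.571, -0.1889, 0.0044]
eef_rot: [[0.0, -0.418, 0.908], [-0.0, 0.908, 0.418], [-1.0, -0.0, 0.0]]
wrist_force: [-0.3, -0.1, 2.4]
opening: 0.0283
```

Contact at 2.4 N. I'll open slowly to a modest width, then rise.

Emit:
send_rows:
  dp:
    - [0,0,0]
    - [0,0,0]
    - [0,0,0]
    - [0,0,0]
    - [0,0,0]
  turn: [0,0,0,0,0]
  hand: 0.1

```text
time_s: 17.53
eef_pos: [0.5713, -0.1893, 0.0043]
eef_rot: [[0.001, -0.418, 0.908], [-0.001, 0.908, 0.418], [-1.0, -0.001, 0.001]]
wrist_force: [0.0, -1.2, 1.9]
opening: 0.0513
```

Emit:
send_rows:
  dp:
    - [0,0,0.05]
    - [0,0,0.2]
    - [0,0,0.45]
    - [0,0,0.7]
    - [0,0,0.95]
    - [0,0,1.0]
  turn: [0,0,0,0,0,0]

```text
time_s: 18.03
eef_pos: [0.5736, -0.1898, 0.1301]
eef_rot: [[0.008, -0.418, 0.908], [-0.003, 0.908, 0.418], [-1.0, -0.006, 0.006]]
wrist_force: [0.7, 0.0, 1.3]
opening: 0.0523
```

Emit:
send_rows:
  dp:
    - [-0.3,0.1,0.3]
    - [-0.6,0.2,0.6]
    - [-0.9,0.3,0.9]
    - [-1,0.3,1]
    - [-1,0.3,1]
    - [-1,0.3,1]
  turn: [0,0,0,0,0,0]

```text
time_s: 18.53
eef_pos: [0.4508, -0.1529, 0.2464]
eef_rot: [[0.005, -0.418, 0.908], [-0.002, 0.908, 0.418], [-1.0, -0.004, 0.004]]
wrist_force: [-0.5, -0.9, 0.0]
opening: 0.0522
```

Run:
```python
from station import arm
import cv2,numpy as np
f=arm.snapshot('wrist')['frame'];print([(np.round(d['xyz'],3).tolist(),round(d['score'],2)) for n in('splint_mid','tray_in') for d in arm.pinpoint(n,'wrist')[:3]])
s=arm.snapshot('top')['frame']
cv2.imwrite('pics/w7.png',cv2.resize(cv2.hconcat([f,s]),(800,300),interpolation=cv2.INTER_AREA))
o=arm.get_obs();print(o['time_s'],o['opening'],o['wrist_force'],o['eef_pos'])
```

```text
[([0.573, -0.19, 0.013], 0.92), ([0.344, -0.093, 0.004], 0.56), ([0.573, -0.188, 0.006], 0.65), ([0.572, -0.189, 0.011], 0.64)]
18.7333 0.05225384140308543 [-0.13043515  0.14505715 -0.11153737] [ 0.45052291 -0.1525719   0.24143794]
```

View pics/w7.png

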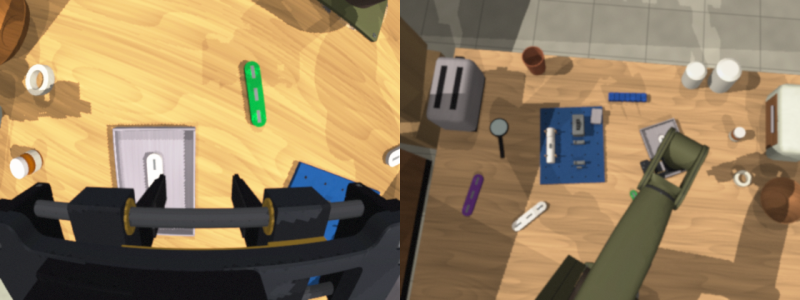

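The splint lies centred in the tray at about (153,165) in the left half, and in the top view the rests are empty with nothing else moved.

```bash
python3 -c "
from station import arm
print(arm.hand_in())"
```

```text
the job is handed in; nothing more can be done
None
```

The splint is out of the clip and lying in the tray, and the job is handed in at about 19 s of the 51 s allowed. Hand-in gives no verdict, so the results below are from my own checks.

- **Jaw:** I rolled the thumbwheel with four fingertip strokes at 5–9 N. The jaw went fully inside the housing and the resisting force rose to about 4 N, so I took it to be at its stop. Its final position was not measured directly, because the networks never detected the jaw. I judged it by eye from a wrist picture before the lift, and nothing touched the wheel or jaw after that.
- **Splint:** My first grip left the fingertips 11 mm below the splint, so before lifting I released it in its rests and gripped it higher. I set it down with 2.4 N of contact before opening the fingers.
- **Last look:** The splint is at about (0.573, -0.190), within 2 mm of the tray centre. The network gave its height as 13 mm, against the 9 mm it should be when lying flat on the floor. That is within the network's stated 4 mm error, but it would put the centre 9 mm above the floor, over the 8 mm limit. The contact height when I set it down fits the splint lying flat.
- **Surroundings:** The last top view showed the other items where they started, as far as they were visible, and the arm was clear of everything.

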